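# Stack and lock the three tool cases

### The job

Stack the three tool cases into one carrying stack on the bench, working up from the largest. The medium and small cases stand the wrong way round: turn the medium one about, hook its tongue under the lip on the large case's lid and snap its front down under the spring latch, then turn, hook and snap the small case onto the medium one in the same way. Leave the large case where it stands, every case flat and latched on the one below, and the tools lying round them undisturbed.

Things in the scene. Friction and masses are not known exactly. Their poses are not given: they have to be found in the camera images.
- case_large: Largest of three hard tool cases of one make (dark grey shell, mid grey lid, steel clips), 190 x 120 x 58 mm (x, y, z), 2.4 kg, loose, standing flat on the bench. Origin: centre of its underside. x along its length, toward the fixed lip on its lid; its spring latch is at the -x end of the lid; z up.
- seat_large (a point): On the large case's lid, 58 mm above its underside: where the centre of the medium case's underside belongs, both cases' axes parallel. Four round beads 5 mm high guide its long sides with 1.5 mm free each side, at 41 to 59 mm along +x and -x; between them fingers meet only the flat lid.
- lip_large (a point): Lower edge, toward the seat, of the fixed lip's overhang on the large case: 73.5 mm along +x from seat_large and 9 mm above the lid. The lip is 44 mm wide and 13 mm high; behind its edge is a slot 9 mm high and 5.5 mm deep, ended by an upright 79 mm from seat_large.
- latch_large (a joint): Steel spring latch on the large lid, 32 mm wide, 20.5 mm high: plate face 75.5 mm along -x from seat_large, nose to 71 mm, flat below at 11 mm above the lid, ramp above. 0 m = closed, 0.005 = pushed to -x. Spring 3.5 N + 1 N per mm. A case front pressed down drives it back 3 mm, then it snaps to 0: some 10 to 22 N on the upper lid near the front.
- case_medium: Medium case, same make, 140 x 62 x 44 mm (x, y, z), 0.4 kg give or take a third, loose. Origin: centre of its underside. x along its length, toward its tongue. Keeper rib on the -x end: 26 mm wide, sticking out 4 mm, 5 to 10 mm above the underside. Grasp across the 62 mm width. Lying flat it cannot enter lip and latch: bring it in tilted 10 to 16 degrees, tongue end down.
- tongue_medium (a point): Middle of the end of the medium case's tongue, 77 mm along its +x from its origin, 4.25 mm above its underside. The tongue is 34 mm wide, 4.5 mm thick and sticks out 7 mm. Seated, its end is 2 mm short of the lip's upright; the case then turns flat about its lower tongue-end edge. Turning down, its front meets the latch ramp at about 0.09 rad and rests there.
- seat_medium (a point): On the medium case's lid, 44 mm above its underside: where the centre of the small case's underside belongs, axes parallel. Four round beads 5 mm high guide its long sides with 1.5 mm free each side, at 20 to 38 mm along +x and -x.
- lip_medium (a point): Lower edge, toward the seat, of the lip's overhang on the medium case: 52.5 mm along +x from seat_medium, 9 mm above the lid. Same lip and slot as on the large case; its upright stands 58 mm from seat_medium, and its top 13 mm above the lid.
- latch_medium (a joint): Spring latch on the medium lid, made and sprung as on the large one: plate face 54.5 mm along -x from seat_medium, nose to 50 mm, 20.5 mm high. 0 m = closed, 0.005 = pushed away to the medium case's -x.
- case_small: Small case, same make, 98 x 50 x 38 mm (x, y, z), 0.25 kg give or take a third, loose, plain lid. Origin: centre of its underside. x along its length, toward its tongue. Keeper rib on its -x end as on the medium case. Grasp across the 50 mm width. It too enters tilted 10 to 16 degrees, tongue end down.
- tongue_small (a point): Middle of the end of the small case's tongue, 56 mm along its +x from its origin, 4.25 mm above its underside; same tongue as on the medium case. Turning down, its front meets the latch ramp at about 0.13 rad. Both cases swing between the fingertips unless gripped firmly (about 50 N).
- gauge_block: Bystander: ground steel setup block with holes, 46 x 70 x 25 mm, origin under its centre.
- screwdriver: Bystander: screwdriver with orange handle, 208 mm long, origin under its centre.
- spanner_17: Bystander: combination spanner, 184 mm long, 8 mm thick, origin under its centre.
- hex_keys: Bystander: folding hex key set in an orange holder, 33 x 95 x 26 mm, origin under its centre.
- turned_part_0: Bystander: turned steel flange, 59 mm across, 31 mm high, origin under its centre.
- brush: Bystander: flat brush with wooden handle, 187 mm long, 11 mm thick, origin under its centre.

How it is judged (in metres and radians):
On the way, in this order (a step that is already met when the one before it is completed fails the run):
1. the medium case lies flat on the large one, tongue under the lip and latched (x of case_medium in the frame of seat_large between -0.004 and 0.004 m and y of case_medium in the frame of seat_large between -0.004 and 0.004 m and z of case_medium in the frame of seat_large between -0.0025 and 0.0025 m and angle between the z axis of case_medium and the z axis of case_large, either way round below 0.025 rad and angle between the x axis of case_medium and the x axis of case_large, either way round below 0.08 rad and value of joint latch_large below 0.001 m), for 0.2 s.
2. the small case lies flat on the medium one, tongue under the lip and latched (x of case_small in the frame of seat_medium between -0.004 and 0.004 m and y of case_small in the frame of seat_medium between -0.004 and 0.004 m and z of case_small in the frame of seat_medium between -0.0025 and 0.0025 m and angle between the z axis of case_small and the z axis of case_medium, either way round below 0.025 rad and angle between the x axis of case_small and the x axis of case_medium, either way round below 0.08 rad and value of joint latch_medium below 0.001 m), for 0.2 s.
At the end, for the whole second after the job is handed in: The medium case lies on the large case's lid within 4 mm of its seat each way, flat to 0.025 rad, latch closed to 1 mm; the small case lies likewise on the medium one; the large case stands flat on the bench within 30 mm of where it was; all three at rest (all of step 1 and all of step 2 and angle between case_large's own z axis and vertical below 0.03 rad and height (world z) of case_large below 0.006 m and linear speed of each of case_large, case_medium, case_small below 0.01 m/s); the robot touches nothing.
It fails at once if the large case is shoved more than 30 mm from where it stood (distance of case_large from where it was at the start of the episode above 0.03 m).
It fails at once if a tool lying round the work is moved more than 30 mm (distance of any of gauge_block, screwdriver, spanner_17, hex_keys, turned_part_0, brush from where it was at the start of the episode above 0.03 m).
It also fails if it takes over 72 s, if anything falls off the work surface, if the arm or the gripper's body presses on something with over 40 N, if the wrist force passes 120 N, or if a joint passes its speed limit or range.

### The arm

A 6-joint arm with a two-finger parallel gripper is mounted at the origin on a cart in front of the work surface, level with it; the furniture and walls round the work are solid. World frame = base frame: x ahead of the robot, y to its left, z up, the work surface at z = 0. Lengths are in mm, angles in rad, forces in N, time in s.
With the tool pointing down it reaches from about 350 to 775 mm from the base axis. Payload 7.3 kg.
Tool frame: the origin (TCP) lies at the very end of the fingers, on their centre line; the grasp point (between the pads) lies 19 mm behind it; z points along the fingers, y is the line along which they close (so a half turn about z gives the same grasp; the last joint's range is limited). The gripper opens to 92 mm and grips with 3 to 60 N. Pads are 19 mm wide; open, the fingers measure 130 mm over their backs; the gripper's body (75 mm by 190 mm) begins 47 mm behind the grasp point.
Start: joints at [1.054, 0.342, 1.524, -0, 1.275, -0.146], TCP at [190.227, 489.345, 226.741] pointing down, gripper open.
Joint ranges: [-2.53, 2.53], [-0.77, 2.02], [0.04, 2.7], [-1, 4.14], [0.28, 2.66], [-3.11, 3.11]. Speed limits (rad/s): [2.57, 2.57, 3.14, 3.14, 3.14, 3.14].

### API

Orientations are given as [roll, pitch, yaw] about the fixed x, y, z axes, in that order (R = Rz(yaw) Ry(pitch) Rx(roll)).
In Python, from plant import get_obs, capture, close_job gives the robot as it stands. The module is installed in compiled form; this text tells all that it offers.
- The arm moves only by the shell command python3 -m handwheel 'ROWS'. ROWS is JSON, a list of rows, each a list of 3 entries, a list of its own where there are three numbers: the turn, a rotation vector about the tool's x, y, z in degrees, then the shift along the tool's x, y, z in m, then the opening, from 0 (shut) to 1 (fully open). A call has 1 to 12 rows; each row is the pose to reach, as a shift and turn from the pose commanded when the call began, along the tool's axes at that moment; what a row does not reach only later rows make up. A row lasts 1/10 s, in which the tool goes at most 50 mm and 8.59 degrees, less where a joint would pass 70% of its speed; a pose out of reach is approached as far as the arm can. A call with a gripper value outside its range is refused whole. The fingers move at their own pace and stop on an object; the grip force is fixed at half the most. Time passes only in rows, so rows that repeat a pose let the fingers close. It gives the time, the measured TCP pose, the force, the opening and the grip force at its end, in the units of the state.
- get_obs(): the state, without advancing time (a new reading comes with each control period).
- capture(name): name is "side" or "top" or "wrist"; returns a dict with "image" (384x512x3 uint8, red, green, blue), "depth" (384x512 float32, mm along the optical axis (not along the pixel's ray), 0 where there is no reading), "fx", "fy", "cx", "cy" (pixels), "camera_from_world" (4x4, takes a point from world to camera coordinates). Camera axes: x right, y down, z forward; pixel columns grow to the right and rows downward; lengths in mm; the calibration is good to about 2 mm. A picture is of the moment at which its call begins.
- close_job(): hands the job in; it is judged then, once.
The state is a dict: "time": time; "joint_positions": joint angles; "dq": joint speeds; "tau": joint torques, N m; "tool_pos": TCP position; "tcp_rot": TCP orientation; "contact_force": force on the tool from outside, world axes, zero at the start; "moment": the same for the moment, N m; "grip_width": finger opening in mm; "finger_force": force on a finger pad.
Only numpy, scipy, OpenCV 4.12 (cv2) and the standard library are available. Lean on these libraries where they do the work, as an engineer would, in place of code of your own. Each camera call takes 0.05 s, during which the arm holds its last target. There are 200 camera calls.

## Working session

There is one attempt and no reset: what is moved stays moved. The work goes in short steps, Python scripts to look and compute and a shell command to move; the robot and the scene stay as the last step left them, time stands still between calls to the robot, and variables do not carry over. Pictures are saved under pics/ and viewed, at most 10 in all, crops included, and the job is handed in when it is done.

```bash
mkdir -p pics; python3 - <<'E'
from plant import *
import cv2,numpy as np
o=get_obs();print({k:np.round(v,3).tolist() for k,v in o.items()})
c={n:capture(n) for n in("top","side")}
np.save('c0.npy',c,allow_pickle=True)
for n in c:
  cv2.imwrite(f'pics/{n}0.png',c[n]['image'][:,:,::-1])
  T=c[n]['camera_from_world'];print(n,c[n]['fx'],c[n]['cx'],c[n]['cy'],np.round(np.linalg.inv(T),3).tolist())
E
```

```text
{'time': 0.0, 'joint_positions': [1.054, 0.343, 1.525, 0.0, 1.275, -0.146], 'dq': [0.001, 0.0, 0.0, -0.0, -0.001, 0.002], 'tau': [-0.0, -43.124, -24.423, 0.072, 0.056, -0.0], 'tool_pos': [190.017, 488.978, 226.045], 'tcp_rot': [-3.14, -0.0, 2.771], 'contact_force': [0.695, -0.096, -0.086], 'moment': [0.01, -0.018, 0.003], 'finger_force': 0.0, 'grip_width': 91.843}
top 371.0057277945757 256.5173668044869 193.95487666038704 [[0.02, -0.993, 0.113, 405.749], [-1.0, -0.019, 0.013, 107.637], [-0.01, -0.113, -0.993, 1063.363], [0.0, 0.0, 0.0, 1.0]]
side 350.43236312004785 260.16015614165343 193.1010266305422 [[0.861, -0.219, 0.459, 110.417], [-0.508, -0.396, 0.764, -569.074], [0.015, -0.892, -0.453, 466.797], [0.0, 0.0, 0.0, 1.0]]
```

View pics/top0.png

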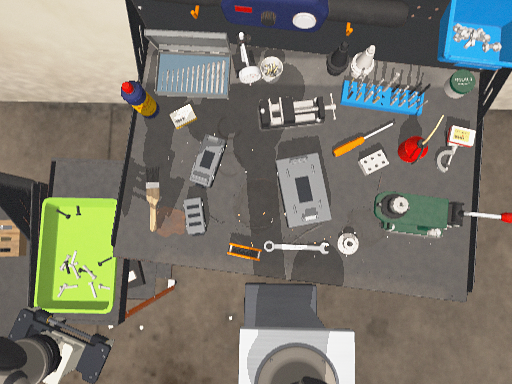

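View pics/side0.png

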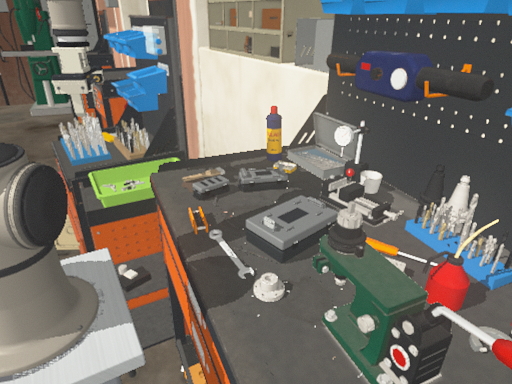

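The top view shows the large case at about px (303,188), the medium at (208,161) and the small at (194,216). The tools lie around them: brush (153,200), spanner (297,247), flange (347,243), hex keys (243,251), block (373,161) and screwdriver (362,140). Next I'll measure the cases from depth.

```bash
cat > h.py <<'E'
from plant import *
import cv2,numpy as np
from scipy.spatial.transform import Rotation as R
def world(c):
  v,u=np.mgrid[:384,:512];d=c['depth'].astype(float)
  p=np.stack([(u-c['cx'])/c['fx']*d,(v-c['cy'])/c['fy']*d,d],-1)
  T=np.linalg.inv(c['camera_from_world']);w=p@T[:3,:3].T+T[:3,3];w[d==0]=np.nan
  return w
def rect(pts):
  (x,y),(a,b),t=cv2.minAreaRect(pts.astype(np.float32))
  if a<b:a,b,t=b,a,t+90
  return np.round([x,y,a,b,(t+90)%180-90],1)
E
python3 - <<'E'
from h import *
c=np.load('c0.npy',allow_pickle=True).item()['top'];w=world(c)
print('bench z',np.nanmedian(w[230:240,250:290,2]),np.nanmedian(w[120:135,220:250,2]))
for n,(u,v,h) in dict(L=(303,188,58),M=(208,161,44),S=(194,216,38)).items():
  z=w[...,2];m=((z>h-15)&(z<h+25)).astype(np.uint8)
  k,l=cv2.connectedComponents(m);best=l[v-4:v+5,u-4:u+5];i=np.bincount(best[best>0]).argmax()
  s=l==i;P=w[s];print(n,s.sum(),'medz',np.round(np.median(P[:,2]),1),rect(P[:,:2]))
  r=rect(P[:,:2]);t=np.deg2rad(r[4]);e=np.array([np.cos(t),np.sin(t)]);a=(P[:,:2]-r[:2])@e;b=(P[:,:2]-r[:2])@[-e[1],e[0]]
  print(' z profile along axis',[(int(q),round(np.percentile(P[(abs(a-q)<3)&(abs(b)<12),2],80),1)) for q in np.arange(-90,91,6) if ((abs(a-q)<3)&(abs(b)<12)).sum()>2])
I=cv2.resize(c['image'][125:245,140:340,::-1],None,fx=4,fy=4,interpolation=cv2.INTER_CUBIC);cv2.imwrite('pics/crop0.png',I)
E
```

```text
bench z -1.5614621937033917 0.20022106831970632
L 3025 medz 57.7 [537.8  -7.1 189.8 120.9  11.7]
 z profile along axis [(-90, np.float64(58.7)), (-84, np.float64(78.3)), (-78, np.float64(79.8)), (-72, np.float64(75.6)), (-66, np.float64(58.7)), (-60, np.float64(58.6)), (-54, np.float64(58.9)), (-48, np.float64(60.1)), (-42, np.float64(59.2)), (-36, np.float64(59.7)), (-30, np.float64(59.3)), (-24, np.float64(59.2)), (-18, np.float64(59.1)), (-12, np.float64(58.7)), (-6, np.float64(59.0)), (0, np.float64(59.8)), (6, np.float64(58.7)), (12, np.float64(58.0)), (18, np.float64(60.1)), (24, np.float64(59.8)), (30, np.float64(59.2)), (36, np.float64(58.3)), (42, np.float64(59.1)), (48, np.float64(57.1)), (54, np.float64(59.5)), (60, np.float64(59.8)), (66, np.float64(59.6)), (72, np.float64(69.3)), (78, np.float64(71.9)), (84, np.float64(70.4)), (90, np.float64(59.8))]
M 1128 medz 44.4 [617.8 261.  141.4  65.7 -18.2]
 z profile along axis [(-72, np.float64(41.1)), (-66, np.float64(46.8)), (-60, np.float64(57.8)), (-54, np.float64(58.3)), (-48, np.float64(46.9)), (-42, np.float64(45.9)), (-
[... 240 characters left out ...]
 (24, np.float64(45.3)), (30, np.float64(45.0)), (36, np.float64(44.9)), (42, np.float64(45.2)), (48, np.float64(48.3)), (54, np.float64(64.5)), (60, np.float64(65.8)), (66, np.float64(46.8)), (72, np.float64(43.4))]
S 667 medz 37.8 [460.8 293.6 100.9  53.8  10.1]
 z profile along axis [(-48, np.float64(36.9)), (-42, np.float64(39.5)), (-36, np.float64(40.5)), (-30, np.float64(40.1)), (-24, np.float64(39.2)), (-18, np.float64(39.8)), (-12, np.float64(38.9)), (-6, np.float64(38.8)), (0, np.float64(39.4)), (6, np.float64(39.5)), (12, np.float64(39.5)), (18, np.float64(40.0)), (24, np.float64(39.7)), (30, np.float64(39.3)), (36, np.float64(39.4)), (42, np.float64(38.5)), (48, np.float64(38.3))]
```

View pics/crop0.png

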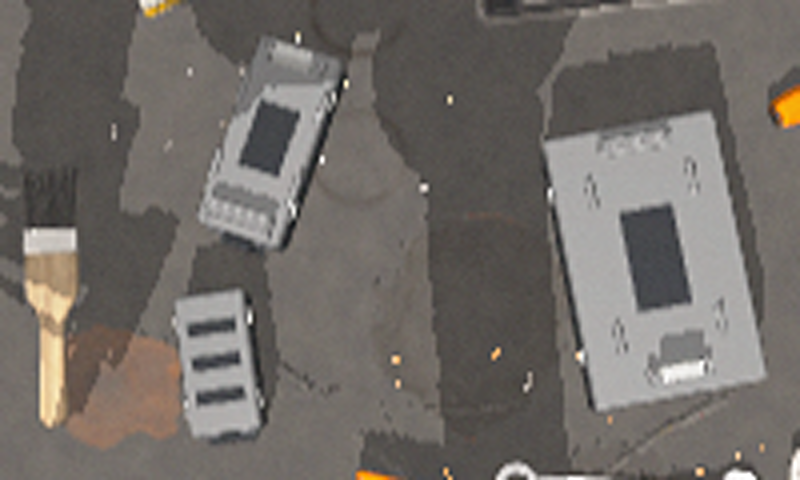

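Poses found, all with plausible sizes:
- **Large:** (538, -7), yaw 11.7°, latch at the near end.
- **Medium:** (618, 261), lip toward the robot, so yaw is about 162°.
- **Small:** (461, 294), tongue dark at the near end, so yaw is about -170°.

I'll set up the move helper and go look at the large case with the wrist camera.

```bash
cat >> h.py <<'E'
def tool():
  o=get_obs();return np.array(o['tool_pos'],float),R.from_euler('xyz',o['tcp_rot'])
def down(yaw,tilt=0):  # case frame yaw with tongue-down tilt (deg) -> tool rotation, tool x = case x
  return R.from_euler('z',yaw,degrees=True)*R.from_euler('y',tilt,degrees=True)*R.from_euler('x',180,degrees=True)
def go(pos,Rt):
  p,r=tool();rel=(r.inv()*Rt).as_rotvec(degrees=True);s=r.inv().apply(np.array(pos)-p)/1000
  print('turn',np.round(rel,1).tolist(),'shift',np.round(s,4).tolist())
E
python3 - <<'E'
from h import *
c=capture('wrist');T=np.linalg.inv(c['camera_from_world']);p,r=tool()
print('cam in tool',np.round(r.inv().apply(T[:3,3]-p),1),'view dir in tool',np.round(r.inv().apply(T[:3,2]),2),'right in tool',np.round(r.inv().apply(T[:3,0]),2),c['fx'])
go([538,-7,260],down(12))
E
```

```text
cam in tool [  65.1    1.1 -158.2] view dir in tool [-0.24  0.    0.97] right in tool [-0.  1. -0.] 289.81474737888357
turn [-0.0, 0.1, 146.8] shift [-0.504, -0.3363, -0.0335]
```

```bash
python3 -m handwheel '[[[0,0,8],[-0.04,-0.027,0.01],1],[[0,0,16],[-0.08,-0.053,0.02],1],[[0,0,24],[-0.12,-0.08,0.03],1],[[0,0,32],[-0.16,-0.107,0.04],1],[[0,0,40],[-0.2,-0.133,0.045],1],[[0,0,48],[-0.24,-0.16,0.045],1],[[0,0,56],[-0.28,-0.187,0.045],1],[[0,0,64],[-0.32,-0.213,0.045],1],[[0,0,72],[-0.36,-0.24,0.045],1],[[0,0,80],[-0.4,-0.267,0.045],1],[[0,0,88],[-0.44,-0.293,0.045],1],[[0,0,96],[-0.48,-0.32,0.045],1]]'
python3 - <<'E'
from h import *
go([538,-7,180],down(12))
E
```

```text
time: 1.35
tool_pos: [522.4, 15.3, 181.6]
tcp_rot: [-3.141, -0.0, 1.089]
contact_force: [0.7, 0.7, 0.8]
grip_width: 91.6
finger_force: 0.0
turn [-0.0, -0.0, 50.4] shift [-0.0126, 0.0242, 0.0016]
```

```bash
python3 -m handwheel '[[[0,0,8],[-0.004,0.008,0],1],[[0,0,16],[-0.008,0.016,0],1],[[0,0,24],[-0.0126,0.024,0],1],[[0,0,32],[-0.0126,0.024,0],1],[[0,0,40],[-0.0126,0.024,0],1],[[0,0,48],[-0.0126,0.024,0],1],[[0,0,50.4],[-0.0126,0.024,0],1],[[0,0,50.4],[-0.0126,0.024,0],1],[[0,0,50.4],[-0.0126,0.024,0],1]]'
cat >> h.py <<'E'
def view(n,h,uv,tag,zr=(12,25)):
  c=capture(n);w=world(c);z=w[...,2];m=((z>h-zr[0])&(z<h+zr[1])).astype(np.uint8)
  k,l=cv2.connectedComponents(m);u,v=uv;b=l[v-6:v+7,u-6:u+7];i=np.bincount(b[b>0]).argmax();P=w[l==i]
  r=rect(P[:,:2]);print(tag,'n',len(P),'medz',np.round(np.median(P[:,2]),1),'rect',r)
  cv2.imwrite(f'pics/{tag}.png',c['image'][:,:,::-1]);return c,w,P,r
def prof(P,r):
  t=np.deg2rad(r[4]);e=np.array([np.cos(t),np.sin(t)]);a=(P[:,:2]-r[:2])@e;b=(P[:,:2]-r[:2])@[-e[1],e[0]];return a,b,P[:,2]
def px(c,p):
  q=c['camera_from_world'][:3]@np.append(p,1);return int(c['fx']*q[0]/q[2]+c['cx']),int(c['fy']*q[1]/q[2]+c['cy'])
E
python3 - <<'E'
from h import *
p,r=tool();print(p,r.as_euler('xyz',degrees=True))
c0=capture('wrist')
c,w,P,r=view('wrist',58,px(c0,[538,-7,58]),'wL')
a,b,z=prof(P,r)
for nm,m in(('latch',(z>70)&(a<-50)),('lip',(z>66)&(a>50))):
  q=P[m];print(nm,np.percentile(a[m],[1,5,50,95,99]).round(1),'b',np.percentile(b[m],[1,50,99]).round(1),'z',np.percentile(z[m],[50,95]).round(1))
s=abs(z-58)<4
print('edges a',np.percentile(a[s],[.2,99.8]).round(1),'b',np.percentile(b[s],[.2,99.8]).round(1))
E
```

```text
time: 2.25
tool_pos: [537.1, -5.0, 181.5]
tcp_rot: [-3.141, 0.0, 0.217]
contact_force: [-0.1, -0.5, 0.2]
grip_width: 91.7
finger_force: 0.0
[537.09713393  -4.98739207 181.52324256] [-1.79986793e+02  2.08630815e-02  1.24379808e+01]
wL n 18142 medz 58.5 rect [554.4  -4.2 151.6 120.3  11.7]Traceback (most recent call last):
  File "<stdin>", line 7, in <module>
    return _quantile_unchecked(
        a, q, axis, out, overwrite_input, method, keepdims, weights)
    return _ureduce(a,
                    func=_quantile_ureduce_func,
    ...<5 lines>...
                    overwrite_input=overwrite_input,
                    method=method)
    r = func(a, **kwargs)
    result = _quantile(arr,
                       quantiles=q,
    ...<2 lines>...
                       out=out,
                       weights=wgt)
    slices_having_nans = np.isnan(arr[-1, ...])
                                  ~~~^^^^^^^^^
IndexError: index -1 is out of bounds for axis 0 with size 0
```

View pics/wL.png

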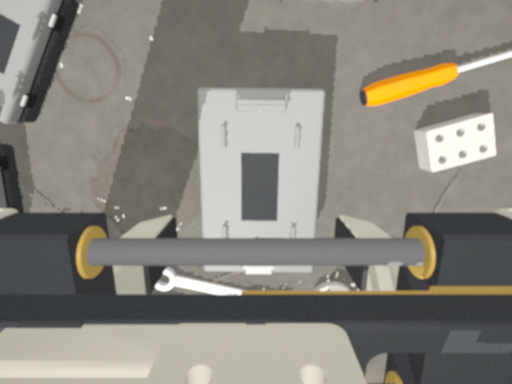

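```bash
python3 -m handwheel '[[[0,0,-8],[0.023,-0.04,0],1],[[0,0,-16],[0.046,-0.08,0],1],[[0,0,-24],[0.07,-0.12,0],1],[[0,0,-32],[0.09,-0.16,0.01],1],[[0,0,-40],[0.11,-0.2,0.02],1],[[0,0,-48],[0.136,-0.243,0.03],1],[[0,0,-56],[0.136,-0.243,0.03],1],[[0,0,-64],[0.136,-0.243,0.03],1],[[0,0,-72],[0.136,-0.243,0.03],1],[[0,0,-80],[0.136,-0.243,0.03],1],[[0,0,-88],[0.136,-0.243,0.03],1],[[0,0,-96],[0.136,-0.243,0.03],1]]'
python3 -m handwheel '[[[0,0,-8],[0,0,0],1],[[0,0,-16],[0,0,0],1],[[0,0,-24],[0,0,0],1],[[0,0,-32],[0,0,0],1],[[0,0,-40],[0,0,0],1],[[0,0,-48],[0,0,0],1],[[0,0,-53],[0,0,0],1],[[0,0,-53],[0,0,0],1],[[0,0,-53],[0,0,0],1]]'
python3 - <<'E'
from h import *
p,r=tool();print(p,r.as_euler('xyz',degrees=True))
c=capture('wrist')
c,w,P,r=view('wrist',44,px(c,[605,265,44]),'wM')
a,b,z=prof(P,r);print('a range',a.min(),a.max())
# lip end is -a
s=(z>38)&(z<50);print('lip-end centre x,y of lid edge', (r[:2]-r[2]/2*np.array([np.cos(np.deg2rad(r[4])),np.sin(np.deg2rad(r[4]))])))
e=np.deg2rad(r[4]);print('centre from lip end',r[:2]+(70-r[2]/2)*np.array([np.cos(e),np.sin(e)]))
go([618,261,5],down(161.8))
E
```

```text
time: 3.55
tool_pos: [618.0, 261.5, 151.5]
tcp_rot: [-3.141, -0.0, 1.898]
contact_force: [-0.0, 0.5, -1.3]
grip_width: 92.1
finger_force: 0.0
time: 4.45
tool_pos: [618.0, 261.5, 151.6]
tcp_rot: [-3.142, -0.0, 2.814]
contact_force: [-0.1, -0.4, -0.4]
grip_width: 91.7
finger_force: 0.0
[618.03872307 261.46610158 151.61945156] [-1.79999623e+02 -9.44872843e-03  1.61233960e+02]
wM n 8513 medz 44.6 rect [609.2 262.8 123.8  65.4 -17.4]
a range -61.89176480601701 61.9260386007683
lip-end centre x,y of lid edge [550.13252366 281.31062504]
centre from lip end [616.92934666 260.37776958]
turn [0.0, -0.0, -0.5] shift [-0.0001, -0.0004, 0.1467]
```

View pics/wM.png

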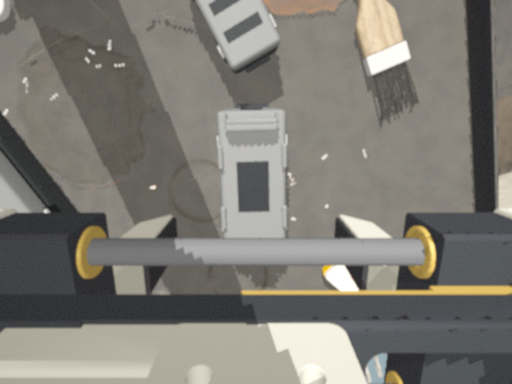

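The wrist view shows the medium case squarely under the gripper, at px (252,170) with its lip end up, and (617, 260) agrees with the top view. Now I'll grasp it.

```bash
python3 -m handwheel '[[[0,0,-0.8],[0,0.001,0.045],1],[[0,0,-0.8],[0,0.001,0.085],1],[[0,0,-0.8],[0,0.001,0.12],1],[[0,0,-0.8],[0,0.001,0.14],1],[[0,0,-0.8],[0,0.001,0.146],1],[[0,0,-0.8],[0,0.001,0.146],1],[[0,0,-0.8],[0,0.001,0.146],0],[[0,0,-0.8],[0,0.001,0.146],0],[[0,0,-0.8],[0,0.001,0.146],0],[[0,0,-0.8],[0,0.001,0.146],0],[[0,0,-0.8],[0,0.001,0.146],0]]'
python3 -m handwheel '[[[0,0,0],[0,0,0],0],[[0,0,0],[0,0,0],0],[[0,0,0],[0,0,0],0],[[0,0,0],[0,0,0],0]]'
python3 -m handwheel '[[[0,0,0],[0,0,-0.02],0],[[0,0,0],[0,0,-0.05],0],[[0,0,0],[0,0,-0.09],0],[[0,0,0],[0,0,-0.13],0],[[0,0,0],[0,0,-0.155],0],[[0,0,0],[0,0,-0.155],0]]'
python3 - <<'E'
from h import *
c=capture('side');w=world(c);p,_=tool();print(p)
u,v=px(c,p+[0,0,20]);print(u,v);I=c['image'][max(0,v-75):v+75,max(0,u-100):u+100,::-1];cv2.imwrite('pics/heldM.png',cv2.resize(I,None,fx=4,fy=4))
c=capture('wrist');w=world(c);np.save('wheld.npy',c,allow_pickle=True)
_,r=tool();q=r.inv().apply((w-p).reshape(-1,3));m=(abs(q[:,1])<34)&(q[:,2]<-20)&(q[:,2]>-75)&(q[:,0]>15)&(q[:,0]<110);q=q[m]
print('x extent',np.percentile(q[:,0],[0,1,99,100]).round(1))
f=np.polyfit(q[(abs(q[:,2]+39)<6)&(q[:,0]<48),0],q[(abs(q[:,2]+39)<6)&(q[:,0]<48),2],1);print('lid z vs x',f,'tilt deg',np.degrees(np.arctan(f[0])))
go([536.5,-7.6,180],down(11.7,0))
E
```

```text
time: 5.65
tool_pos: [618.5, 261.7, 6.7]
tcp_rot: [-3.141, 0.001, 2.83]
contact_force: [-1.9, -4.2, 5.7]
grip_width: 62.0
finger_force: 30.0
time: 6.05
tool_pos: [618.5, 261.7, 6.7]
tcp_rot: [-3.141, 0.001, 2.83]
contact_force: [-1.5, -4.4, 5.1]
grip_width: 61.8
finger_force: 30.0
time: 6.65
tool_pos: [620.2, 263.2, 164.8]
tcp_rot: [3.137, 0.006, 2.83]
contact_force: [1.1, 0.4, -4.2]
grip_width: 61.9
finger_force: 30.0
[618.82376624 262.74938096 161.56436537]
263 127
x extent [15.  15.6 72.4 73.9]
lid z vs x [ 1.60410473e-02 -3.85814332e+01] tilt deg 0.9190054886844395
turn [-0.1, 0.0, 150.5] shift [-0.0054, -0.2819, -0.0205]
```

```bash
python3 -m handwheel '[[[0,0,8],[0,-0.015,0],0],[[0,0,16],[0,-0.04,0],0],[[0,0,24],[0,-0.07,0],0],[[0,0,32],[0,-0.1,0],0],[[0,0,40],[0,-0.13,0],0],[[0,0,48],[0,-0.16,0],0],[[0,0,56],[0,-0.19,0],0],[[0,0,64],[0,-0.22,0],0],[[0,0,72],[0,-0.245,0],0],[[0,0,80],[0,-0.265,0],0],[[0,0,88],[0,-0.278,0],0],[[0,0,96],[0,-0.282,0],0]]'
python3 -m handwheel '[[[0,0,8],[0,0,0],0],[[0,0,16],[0,0,0],0],[[0,0,24],[0,0,0],0],[[0,0,32],[0,0,0],0],[[0,0,40],[0,0,0],0],[[0,0,47],[0,0,0],0],[[0,0,52],[0,0,0],0],[[0,0,54],[0,0,0],0],[[0,0,54],[0,0,0],0]]'
python3 - <<'E'
from h import *
go([528.7,-9.2,128],down(11.7,13))
E
```

```text
time: 7.95
tool_pos: [530.0, -7.2, 157.9]
tcp_rot: [-3.136, 0.002, 1.147]
contact_force: [0.3, -0.4, -4.1]
grip_width: 62.3
finger_force: 30.0
time: 8.85
tool_pos: [530.5, -5.8, 158.1]
tcp_rot: [-3.14, 0.005, 0.212]
contact_force: [0.1, 0.2, -4.4]
grip_width: 62.0
finger_force: 30.0
turn [-0.1, -12.7, 0.4] shift [-0.0024, 0.003, 0.0301]
```

Tilt, lower a little, then check with the side view how the held case lies.

```bash
python3 -m handwheel '[[[0,-3,0.4],[-0.001,0.001,0.005],0],[[0,-6,0.4],[-0.002,0.003,0.012],0],[[0,-9,0.4],[-0.0024,0.003,0.02],0],[[0,-12,0.4],[-0.0024,0.003,0.028],0],[[0,-12.8,0.4],[-0.0024,0.003,0.03],0],[[0,-12.8,0.4],[-0.0024,0.003,0.03],0],[[0,-12.8,0.4],[-0.0024,0.003,0.03],0]]'
python3 - <<'E'
from h import *
p,r=tool();print(p,r.as_euler('xyz',degrees=True))
c=capture('wrist');w=world(c)
q=r.inv().apply((w-p).reshape(-1,3));m=(abs(q[:,1])<24)&(abs(q[:,2]+39)<8)&(q[:,0]>15)&(q[:,0]<46);q2=q[m]
f=np.polyfit(q2[:,0],q2[:,2],1);print('case tilt rel tool (deg)',np.degrees(np.arctan(f[0])),f)
c=capture('side');u,v=px(c,p+[0,0,-20]);print(u,v);cv2.imwrite('pics/heldM2.png',cv2.resize(c['image'][v-75:v+75,u-100:u+100,::-1],None,fx=4,fy=4))
u5=np.array([np.cos(np.deg2rad(11.7)),np.sin(np.deg2rad(11.7)),0])
t=np.array([536.5,-7.6,58])+u5*-5.7+[0,0,24];go(t,down(11.7,13))
E
```

```text
time: 9.55
tool_pos: [530.0, -9.4, 130.4]
tcp_rot: [3.141, 0.223, 0.206]
contact_force: [-0.6, -0.1, -3.7]
grip_width: 61.7
finger_force: 30.0
[530.01059708  -9.40467821 130.43685302] [179.98406992  12.78365885  11.77738787]
case tilt rel tool (deg) 0.4822176561503517 [ 8.41648454e-03 -3.82005313e+01]
292 194
turn [0.1, -0.3, 0.1] shift [0.0117, -0.0006, 0.0477]
```

View pics/heldM2.png

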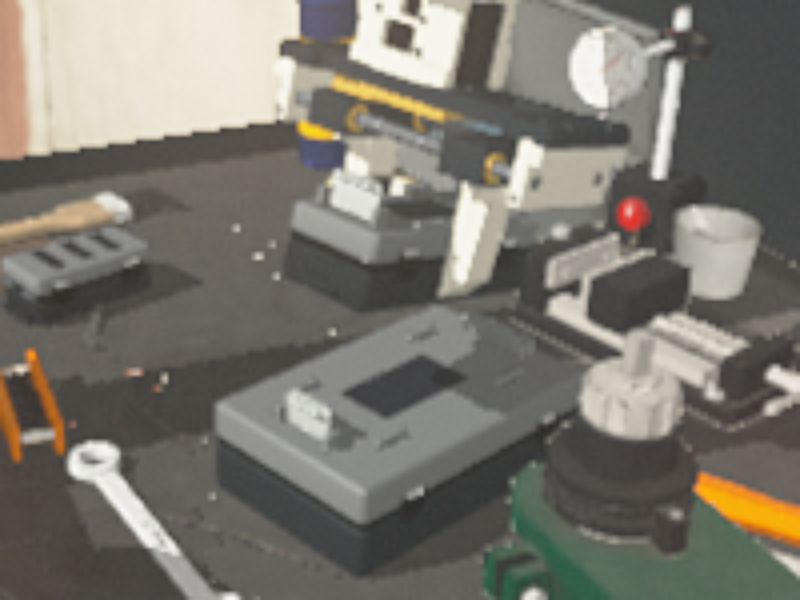

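The side view shows the medium case held tongue-down over the large lid at crop px (390,230), with its latch end near us and nothing touching. Lower to just behind the lip.

```bash
python3 -m handwheel '[[[0,-0.3,0],[0.004,-0.0006,0.015],0],[[0,-0.3,0],[0.007,-0.0006,0.028],0],[[0,-0.3,0],[0.01,-0.0006,0.038],0],[[0,-0.3,0],[0.0115,-0.0006,0.044],0],[[0,-0.3,0],[0.0117,-0.0006,0.0475],0],[[0,-0.3,0],[0.0117,-0.0006,0.0475],0],[[0,-0.3,0],[0.0117,-0.0006,0.0475],0]]'
python3 - <<'E'
from h import *
u5=np.array([np.cos(np.deg2rad(11.7)),np.sin(np.deg2rad(11.7)),0])
p,r=tool();d=p-np.array([536.5,-7.6,58]);print('u',d@u5,'v',d@[-u5[1],u5[0],0],'w',d[2])
c=capture('wrist');w=world(c);cv2.imwrite('pics/ins1.png',c['image'][:,:,::-1])
d=w-np.array([536.5,-7.6,58]);U=d@u5;V=d@np.array([-u5[1],u5[0],0]);W=d[...,2]
m=(abs(V)<15)&(U>55)&(U<100)&(W>-5)&(W<80)
for a in range(56,100,3):
  k=m&(abs(U-a)<1.5);print(a,np.percentile(W[k],[10,50,90]).round(1) if k.sum()>3 else '-',end=' ')
E
```

```text
time: 10.35
tool_pos: [531.2, -8.7, 82.0]
tcp_rot: [3.141, 0.228, 0.205]
contact_force: [-0.0, 0.5, -4.4]
grip_width: 62.2
finger_force: 30.0
u -5.392707891389923 v -0.03208257992351154 w 24.04716722822195
56 [48.4 49.  49.8] 59 [59.8 60.5 61.1] 62 [59.9 60.6 61.4] 65 [58.8 59.8 60.7] 68 [ 7.5 57.9 59.8] 71 [ 6.6 44.3 57.6] 74 [12.6 13.8 43. ] 77 [12.4 13.3 14.3] 80 [12.7 13.5 14.2] 83 [-0.   7.9 13.7] 86 [-0.3  0.5  1.2] 89 [-0.4  0.3  1.3] 92 [-1.6 -0.4  0.6] 95 [-4.3 -3.  -2. ] 98 -
```

View pics/ins1.png

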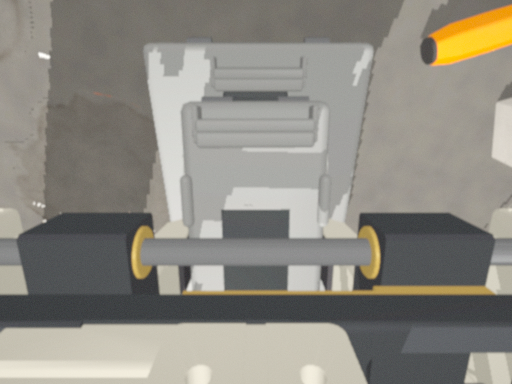

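The tongue (dark, px (255,97)) sits just behind the large lip (px (215–303, 75)). I'll check the lateral offset of both lips in this view before pushing in.

```bash
python3 - <<'E'
from h import *
u5=np.array([np.cos(np.deg2rad(11.7)),np.sin(np.deg2rad(11.7)),0])
c=capture('wrist');w=world(c)
d=w-np.array([536.5,-7.6,58]);U=d@u5;V=d@np.array([-u5[1],u5[0],0]);W=d[...,2]
for n,m in (('large lip',(W>11)&(W<16)&(U>74)&(U<84)&(abs(V)<40)),('large lid far strip',(abs(W)<3)&(U>85)&(U<93)),('med lip',(W>54)&(U>58)&(U<68)&(abs(V)<40)),('med lid strip',(W>44)&(W<52)&(U>35)&(U<58)&(abs(V)<45))):
  q=np.percentile(V[m],[.5,99.5]);print(n,m.sum(),q.round(1),'mid',q.mean().round(2),'U',np.percentile(U[m],[2,98]).round(1))
E
```

```text
large lip 1826 [-22.1  22. ] mid -0.05 U [74.3 83. ]
large lid far strip 3824 [-58.5  57.7] mid -0.39 U [85.4 92.8]
med lip 2789 [-22.1  24.4] mid 1.15 U [60.1 67.8]
med lid strip 4766 [-29.1  31.3] mid 1.07 U [40.2 56.5]
```

```bash
python3 -m handwheel '[[[0,0,0],[0,0.001,0],0],[[0,0,0],[0.0005,0.001,0.002],0],[[0,0,0],[0.0005,0.001,0.002],0],[[0,0,0],[0.0015,0.001,0.0016],0],[[0,0,0],[0.0025,0.001,0.0013],0],[[0,0,0],[0.0035,0.001,0.0012],0],[[0,0,0],[0.0045,0.001,0.001],0],[[0,0,0],[0.0055,0.001,0.0008],0],[[0,0,0],[0.0063,0.001,0.0006],0],[[0,0,0],[0.0063,0.001,0.0006],0]]'; python3 -m handwheel '[[[0,0,0],[0.001,0,-0.0002],0],[[0,0,0],[0.001,0,-0.0002],0]]'
```

```text
time: 11.45
tool_pos: [536.7, -8.5, 80.2]
tcp_rot: [3.141, 0.23, 0.205]
contact_force: [-5.2, -0.6, 3.7]
grip_width: 61.8
finger_force: 30.0
time: 11.65
tool_pos: [536.8, -8.5, 80.3]
tcp_rot: [3.141, 0.232, 0.205]
contact_force: [-7.8, -2.3, 6.4]
grip_width: 61.7
finger_force: 30.0
```

```bash
python3 -m handwheel '[[[0,0,0],[-0.0015,0,0.0003],0],[[0,1.4,0],[-0.0014,0,0.0023],0],[[0,2.8,0],[-0.0014,0,0.0043],0],[[0,4.2,0],[-0.0013,0,0.0063],0],[[0,5.6,0],[-0.0012,0,0.0084],0],[[0,7,0],[-0.0012,0,0.0104],0],[[0,7,0],[-0.0012,0,0.0104],0],[[0,7,0],[-0.0012,0,0.0104],0]]'
python3 - <<'E'
from h import *
u5=np.array([np.cos(np.deg2rad(11.7)),np.sin(np.deg2rad(11.7)),0])
p,r=tool();d=p-np.array([536.5,-7.6,58]);print('u',d@u5,'v',d@[-u5[1],u5[0],0],'w',d[2],r.as_euler('xyz',degrees=True))
c=capture('wrist');w=world(c);cv2.imwrite('pics/ins2.png',c['image'][:,:,::-1])
d=w-np.array([536.5,-7.6,58]);U=d@u5;V=d@np.array([-u5[1],u5[0],0]);W=d[...,2]
m=(abs(V)<24)&(U<50)&(U>15)&(W>40)&(W<60)
f=np.polyfit(U[m],W[m],1);print('case tilt',np.degrees(np.arctan(f[0])),'lid height at U=70',np.polyval(f,70))
for a in range(53,90,3):
  k=(abs(V)<15)&(abs(U-a)<1.5)&(W>-5)&(W<80);print(a,np.percentile(W[k],[10,50,90]).round(1) if k.sum()>3 else '-',end=' ')
E
```

```text
time: 12.45
tool_pos: [534.1, -9.1, 70.3]
tcp_rot: [3.141, 0.108, 0.205]
contact_force: [-6.7, -0.7, 6.3]
grip_width: 62.1
finger_force: 30.0
u -2.61328529161668 v -0.9410197546104541 w 12.32830111469471 [179.967403     6.16520584  11.75164996]
case tilt -5.092068761257171 lid height at U=70 44.13343544186024
53 [45.1 45.8 46.5] 56 [56.9 57.7 58.5] 59 [57.5 58.3 59.1] 62 [57.  57.9 58.8] 65 [56.7 57.8 58.6] 68 [43.9 45.1 57.5] 71 [ 6.7 43.4 44.6] 74 [12.7 14.1 40.9] 77 [12.4 13.3 14.1] 80 [12.5 13.4 14.1] 83 [ 0.2 12.7 14. ] 86 [-0.4  0.5  1.3] 89 [-0.4  0.5  1.3]
```

```bash
python3 -m handwheel '[[[0,0,0],[-0.001,0,0],0],[[0,0.8,0],[-0.001,0,0.0008],0],[[0,0.8,0],[-0.001,0,0.0008],1],[[0,0.8,0],[-0.001,0,0.0008],1],[[0,0.8,0],[-0.001,0,0.0008],1],[[0,0.8,0],[-0.001,0,0.0008],1]]'
python3 -m handwheel '[[[0,0,0],[0,0,-0.03],1],[[0,0,0],[0,0,-0.07],1],[[0,0,0],[0,0,-0.1],0.5],[[0,0,0],[0,0,-0.1],0],[[0,0,0],[0,0,-0.1],0],[[0,0,0],[0,0,-0.1],0],[[0,0,0],[0,0,-0.1],0]]'
python3 - <<'E'
from h import *
u5=np.array([np.cos(np.deg2rad(11.7)),np.sin(np.deg2rad(11.7)),0])
c=capture('wrist');w=world(c)
d=w-np.array([536.5,-7.6,58]);U=d@u5;V=d@np.array([-u5[1],u5[0],0]);W=d[...,2]
m=(abs(V)<24)&(U<50)&(U>0)&(W>40)&(W<60)
f=np.polyfit(U[m],W[m],1);print('case tilt',np.degrees(np.arctan(f[0])),'h70',np.polyval(f,70),'h-38',np.polyval(f,-38))
for n,m in (('large lip',(W>11)&(W<16)&(U>74)&(U<84)&(abs(V)<40)),('med lip',(W>54)&(W<62)&(U>50)&(U<70)&(abs(V)<40)),('med lid strip',(W>42)&(W<52)&(U>25)&(U<50)&(abs(V)<45))):
  q=np.percentile(V[m],[.5,99.5]);print(n,m.sum(),q.round(1),'mid',q.mean().round(2),'U',np.percentile(U[m],[2,98]).round(1))
t=np.array([536.5,-8.6,58])+u5*-39+[0,0,60];go(t,down(11.7,0))
E
```

```text
time: 13.1
tool_pos: [533.8, -9.2, 69.1]
tcp_rot: [3.141, 0.092, 0.205]
contact_force: [-0.7, -0.1, -0.2]
grip_width: 88.9
finger_force: 0.0
time: 13.8
tool_pos: [541.8, -7.2, 167.4]
tcp_rot: [-3.141, 0.095, 0.205]
contact_force: [0.1, -0.1, -0.9]
grip_width: 56.2
finger_force: 0.0
case tilt -4.14844773763515 h70 44.3019391781863 h-38 52.13527208293335
large lip 601 [-22.3  22. ] mid -0.14 U [74.7 82.5]
med lip 1019 [-23.1  23.5] mid 0.19 U [57.5 67.1]
med lid strip 2705 [-30.9  30.9] mid 0.01 U [25.5 49.4]
turn [-0.0, 5.4, 0.1] shift [-0.0397, 0.0002, 0.0535]
```

```bash
python3 -m handwheel '[[[0,1.5,0],[-0.01,0,0],0],[[0,3,0],[-0.02,0,0],0],[[0,4.5,0],[-0.03,0,0],0],[[0,5.4,0],[-0.0397,0,0.0],0],[[0,5.4,0],[-0.0397,0,0.02],0],[[0,5.4,0],[-0.0397,0,0.04],0],[[0,5.4,0],[-0.0397,0,0.0515],0],[[0,5.4,0],[-0.0397,0,0.0515],0],[[0,5.4,0],[-0.0397,0,0.0515],0]]'
python3 -m handwheel '[[[0,0,0],[0,0,0.003],0],[[0,0,0],[0,0,0.006],0],[[0,0,0],[0,0,0.009],0],[[0,0,0],[0,0,0.011],0],[[0,0,0],[0,0,0.012],0]]'
```

```text
time: 14.75
tool_pos: [499.3, -16.3, 121.1]
tcp_rot: [3.141, -0.001, 0.205]
contact_force: [-0.1, 1.0, -0.5]
grip_width: 0.6
finger_force: 0.0
time: 15.25
tool_pos: [499.2, -16.3, 109.0]
tcp_rot: [3.141, -0.002, 0.205]
contact_force: [-0.3, 0.6, 0.1]
grip_width: 0.2
finger_force: 0.0
```

```bash
python3 -m handwheel '[[[0,0,0],[0,0,0.001],0],[[0,0,0],[0,0,0.002],0],[[0,0,0],[0,0,0.003],0],[[0,0,0],[0,0,0.004],0]]'
python3 -m handwheel '[[[0,0,0],[0,0,0.001],0],[[0,0,0],[0,0,0.002],0],[[0,0,0],[0,0,0.003],0],[[0,0,0],[0,0,0.003],0]]'
```

```text
time: 15.65
tool_pos: [499.3, -16.3, 105.1]
tcp_rot: [3.141, -0.002, 0.205]
contact_force: [-0.0, -0.8, 0.7]
grip_width: 0.6
finger_force: 0.0
time: 16.05
tool_pos: [499.3, -16.3, 102.3]
tcp_rot: [3.141, -0.002, 0.205]
contact_force: [-0.5, -0.3, 1.9]
grip_width: 0.5
finger_force: 1.0
```

```bash
python3 -m handwheel '[[[0,0,0],[0,0,0.001],0],[[0,0,0],[0,0,0.002],0],[[0,0,0],[0,0,0.002],0]]'
python3 -m handwheel '[[[0,0,0],[0,0,0.001],0],[[0,0,0],[0,0,0.002],0],[[0,0,0],[0,0,0.002],0]]'
python3 - <<'E'
from h import *
c=capture('side');p,_=tool();u,v=px(c,p);print(u,v);cv2.imwrite('pics/press.png',cv2.resize(c['image'][v-60:v+75,u-80:u+100,::-1],None,fx=4,fy=4))
E
```

```text
time: 16.35
tool_pos: [499.4, -16.4, 102.1]
tcp_rot: [3.14, -0.003, 0.205]
contact_force: [-6.2, 0.6, 19.3]
grip_width: 0.7
finger_force: 9.7
time: 16.65
tool_pos: [499.4, -16.4, 102.0]
tcp_rot: [3.14, -0.004, 0.206]
contact_force: [-11.6, 1.6, 36.8]
grip_width: -0.1
finger_force: 18.3
282 202
```

View pics/press.png

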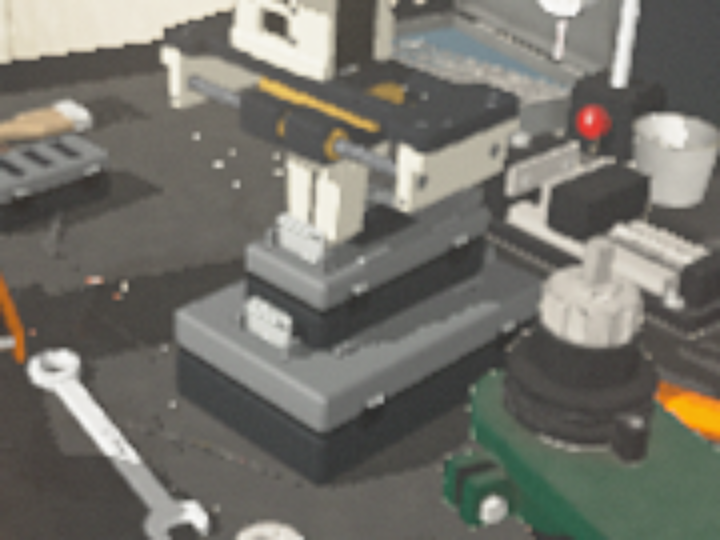

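The fingers bottomed at z = 102, which is the flat lid height, at 37 N. I'll lift and check that the case lies flat with its latch closed.

```bash
python3 -m handwheel '[[[0,0,0],[0,0,-0.03],0],[[0,0,0],[0,0,-0.06],0],[[0,0,0],[-0.03,0,-0.1],0],[[0,0,0],[-0.06,0,-0.1],0],[[0,0,0],[-0.06,0,-0.1],0],[[0,0,0],[-0.06,0,-0.1],0]]'
python3 - <<'E'
from h import *
p,r=tool();print(p)
u5=np.array([np.cos(np.deg2rad(11.7)),np.sin(np.deg2rad(11.7)),0])
c=capture('wrist');w=world(c);cv2.imwrite('pics/afterM.png',c['image'][:,:,::-1])
d=w-np.array([536.5,-7.6,58]);U=d@u5;V=d@np.array([-u5[1],u5[0],0]);W=d[...,2]
m=(abs(V)<24)&(U<48)&(U>-45)&(W>38)&(W<60);print(U[m].min(),U[m].max())
f=np.polyfit(U[m],W[m],1);print('case tilt',np.degrees(np.arctan(f[0])),'h70',np.polyval(f,70),'h-38',np.polyval(f,-38))
for a in range(-96,99,4):
  k=(abs(V)<12)&(abs(U-a)<2)&(W>-5)&(W<80);print(a,np.percentile(W[k],[10,50,90]).round(1).tolist() if k.sum()>3 else '-',end=' ')
for n,m in (('large lip',(W>11)&(W<16)&(U>74)&(U<84)&(abs(V)<40)),('med lip',(W>54)&(W<62)&(U>50)&(U<70)&(abs(V)<40)),('med lid strip',(W>40)&(W<50)&(U>-40)&(U<45)&(abs(V)<45))):
  q=np.percentile(V[m],[.5,99.5]);print(n,m.sum(),q.round(1),'mid',q.mean().round(2),'U',np.percentile(U[m],[2,98]).round(1))
E
```

```text
time: 17.3
tool_pos: [440.5, -28.6, 198.3]
tcp_rot: [3.141, -0.003, 0.205]
contact_force: [-0.1, -0.1, 0.5]
grip_width: 0.5
finger_force: 0.0
[440.45445722 -28.61962509 198.29827531]
-44.997671451132696 47.99592518822831
case tilt -0.018848754464404042 h70 44.51718750538068 h-38 44.55271657179518
-96 [-2.2, -1.4, -0.3] -92 [-0.7, 0.3, 1.2] -88 [-0.4, 0.4, 1.9] -84 [20.1, 20.9, 21.6] -80 [20.2, 21.0, 21.8] -76 [17.5, 20.3, 21.8] -72 - -68 [41.4, 43.5, 44.6] -64 [43.5, 64.1, 65.7] -60 [64.1, 64.9, 65.7] -56 [64.0, 64.9, 65.9] -52 [44.7, 60.1, 63.6] -48 [43.3, 44.4, 45.5] -44 [43.5, 44.3, 45.3] -40 [43.5, 44.3, 45.3] -36 [43.6, 44.4, 45.2] -32 [43.6, 44.4, 45.2] -28 [43.6, 44.6, 45.5] -24 [43.6, 44.5, 45.3] -20 [43.8, 44.7, 45.6] -16 [43.9, 44.8, 45.6] -12 [43.9, 44.8, 45.6] -8 [43.8, 44.8, 45.7] -4 [44.1, 44.9, 45.7] 0 [43.9, 44.8, 45.8] 4 [43.9, 44.8, 45.6] 8 [43.9, 44.8, 45.9] 12 [44.0, 44.8, 45.6] 16 [43.8, 44.7, 45.8] 20 [43.6, 44.7, 45.8] 24 [43.8, 44.7, 45.4] 28 [43.4, 44.3, 45.4] 32 [43.4, 44.4, 45.5] 36 [43.5, 44.3, 45.4] 40 [43.6, 44.5, 45.3] 44 [43.5, 44.5, 45.4] 48 [43.5, 44.3, 45.5] 52 [43.5, 44.5, 56.4] 56 [43.3, 44.5, 45.2] 60 - 64 - 68 - 72 - 76 - 80 - 84 - 88 - 92 - 96 - Traceback (most recent call last):
  File "<stdin>", line 11, in <module>
    return _quantile_unchecked(
        a, q, axis, out, overwrite_input, method, keepdims, weights)
    return _ureduce(a,
                    func=_quantile_ureduce_func,
    ...<5 lines>...
                    overwrite_input=overwrite_input,
                    method=method)
    r = func(a, **kwargs)
    result = _quantile(arr,
                       quantiles=q,
    ...<2 lines>...
                       out=out,
                       weights=wgt)
    slices_having_nans = np.isnan(arr[-1, ...])
                                  ~~~^^^^^^^^^
IndexError: index -1 is out of bounds for axis 0 with size 0
```

View pics/afterM.png

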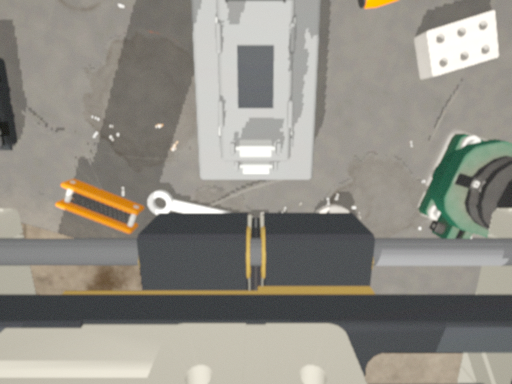

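The wrist view shows the medium case flat on the large lid (tilt 0°), with both latches visible at about px (255,150) and (255,170), and it took 37 N without moving. Now to the small case.

```bash
python3 -m handwheel '[[[0,0,-8],[0.01,-0.035,0],1],[[0,0,-16],[0.02,-0.07,0],1],[[0,0,-24],[0.03,-0.11,0],1],[[0,0,-32],[0.04,-0.15,0],1],[[0,0,-40],[0.05,-0.19,0.01],1],[[0,0,-48],[0.06,-0.23,0.02],1],[[0,0,-56],[0.07,-0.27,0.03],1],[[0,0,-64],[0.085,-0.311,0.04],1],[[0,0,-72],[0.085,-0.311,0.048],1],[[0,0,-80],[0.085,-0.311,0.048],1],[[0,0,-88],[0.085,-0.311,0.048],1],[[0,0,-96],[0.085,-0.311,0.048],1]]'
python3 -m handwheel '[[[0,0,-8],[0,0,0],1],[[0,0,-16],[0,0,0],1],[[0,0,-24],[0,0,0],1],[[0,0,-32],[0,0,0],1],[[0,0,-40],[0,0,0],1],[[0,0,-48],[0,0,0],1],[[0,0,-56],[0,0,0],1],[[0,0,-64],[0,0,0],1],[[0,0,-72],[0,0,0],1],[[0,0,-80],[0,0,0],1],[[0,0,-82.4],[0,0,0],1],[[0,0,-82.4],[0,0,0],1]]'
python3 - <<'E'
from h import *
p,r=tool();print(p,r.as_euler('xyz',degrees=True))
c=capture('wrist');c,w,P,r=view('wrist',38,px(c,[445,291,38]),'wS')
e=np.deg2rad(r[4]);e=np.array([np.cos(e),np.sin(e)]);print('centre from near end',r[:2]+(49-r[2]/2)*e)
d=w[...,:2]-np.array([460.8,293.6]);a=np.deg2rad(190.1);x=d@[np.cos(a),np.sin(a)];y=d@[-np.sin(a),np.cos(a)];z=w[...,2]
for s in range(38,68,2):
  k=(abs(x-s)<1)&(abs(y)<15);k2=(abs(x-s)<1)&(abs(abs(y)-21)<3);print(s,np.percentile(z[k],[10,50,90]).round(1).tolist() if k.sum()>2 else '-',np.median(z[k2]).round(1) if k2.sum()>2 else '-',end=' | ')
go([460.8,293.6,5],down(190.1))
E
```

```text
time: 18.55
tool_pos: [460.6, 294.1, 148.6]
tcp_rot: [3.141, 0.001, 1.887]
contact_force: [-0.0, 0.1, -0.0]
grip_width: 90.3
finger_force: 0.0
time: 19.75
tool_pos: [460.6, 293.8, 148.9]
tcp_rot: [-3.141, 0.001, -2.964]
contact_force: [-0.2, -0.1, -0.0]
grip_width: 91.7
finger_force: 0.0
[460.61144997 293.79026217 148.93061264] [-1.79953348e+02  3.74150132e-02 -1.69812238e+02]
wS n 5189 medz 38.4 rect [459.5 292.7  97.8  53.6   9.4]
centre from near end [459.59865722 292.7163326 ]
38 [37.6, 38.7, 39.5] 38.1 | 40 [37.6, 38.4, 39.2] 38.1 | 42 [37.0, 38.4, 39.4] 38.1 | 44 [37.6, 38.5, 39.4] 38.4 | 46 [37.1, 38.1, 38.8] 37.8 | 48 [36.3, 37.1, 38.0] 36.7 | 50 [6.1, 24.6, 34.9] 25.3 | 52 [6.2, 7.2, 24.4] -0.5 | 54 [6.1, 7.0, 7.7] -0.7 | 56 [-1.8, 5.7, 7.3] -0.8 | 58 [-1.8, -0.8, -0.1] -0.8 | 60 [-2.0, -1.0, -0.1] -1.0 | 62 [-2.0, -1.0, -0.1] -0.9 | 64 [-1.8, -0.7, 0.0] -1.0 | 66 [-1.8, -0.8, -0.1] -0.5 | turn [-0.0, 0.0, -0.0] shift [-0.0002, 0.0001, 0.1442]
```

The tongue is confirmed at the +x end, 7 mm out with its top at 6.5 mm. Grasp and carry the small case.

```bash
python3 -m handwheel '[[[0,0,0],[0.0005,-0.0006,0.045],1],[[0,0,0],[0.0005,-0.0006,0.085],1],[[0,0,0],[0.0005,-0.0006,0.12],1],[[0,0,0],[0.0005,-0.0006,0.137],1],[[0,0,0],[0.0005,-0.0006,0.143],1],[[0,0,0],[0.0005,-0.0006,0.143],1],[[0,0,0],[0.0005,-0.0006,0.143],0],[[0,0,0],[0.0005,-0.0006,0.143],0],[[0,0,0],[0.0005,-0.0006,0.143],0],[[0,0,0],[0.0005,-0.0006,0.143],0],[[0,0,0],[0.0005,-0.0006,0.143],0],[[0,0,0],[0.0005,-0.0006,0.143],0]]'
python3 -m handwheel '[[[0,0,0],[0,0,0],0],[[0,0,0],[0,0,0],0],[[0,0,0],[0,0,0],0],[[0,0,0],[0,0,0],0]]'
python3 -m handwheel '[[[0,0,0],[0,0,-0.02],0],[[0,0,0],[0,0,-0.06],0],[[0,0,0],[0,0,-0.1],0],[[0,0,0],[0,0,-0.14],0],[[0,0,0],[0,0,-0.18],0],[[0,0,0],[0,0,-0.21],0],[[0,0,0],[0,0,-0.21],0]]'
python3 - <<'E'
from h import *
c=capture('wrist');w=world(c);p,r=tool();print(p,r.as_euler('xyz',degrees=True))
q=r.inv().apply((w-p).reshape(-1,3));m=(abs(q[:,1])<20)&(q[:,0]>10)&(q[:,0]<46)&(abs(q[:,2]+33)<8)
f=np.polyfit(q[m,0],q[m,2],1);print('lid rel tool',np.degrees(np.arctan(f[0])),f)
m=(abs(q[:,1])<30)&(abs(q[:,2]+33)<4)&(q[:,0]>10)&(q[:,0]<70);print('x end',np.percentile(q[m,0],[98,99.8]),'y',np.percentile(q[m,1],[.5,99.5]))
go([530,-9.2,215],down(11.7))
E
```

```text
time: 21.05
tool_pos: [460.3, 292.5, 7.2]
tcp_rot: [-3.141, 0.002, -2.964]
contact_force: [-0.4, -0.6, 2.6]
grip_width: 49.9
finger_force: 30.0
time: 21.45
tool_pos: [460.3, 292.5, 7.2]
tcp_rot: [-3.141, 0.002, -2.964]
contact_force: [-1.1, -1.5, 5.9]
grip_width: 49.8
finger_force: 30.0
time: 22.15
tool_pos: [461.5, 293.5, 220.7]
tcp_rot: [3.14, 0.009, -2.964]
contact_force: [1.6, 0.9, -3.2]
grip_width: 49.8
finger_force: 30.0
[460.26414853 292.9449523  217.77934612] [ 179.98631213    0.26199749 -169.83539454]
lid rel tool 0.7470792065235847 [ 1.30397309e-02 -3.44199055e+01]
x end [47.18122812 47.79161668] y [-23.16914293  25.82581115]
turn [0.4, -0.0, 178.5] shift [-0.0153, -0.3097, 0.0028]
```

```bash
python3 -m handwheel '[[[0,0,8],[0,-0.015,0],0],[[0,0,16],[-0.005,-0.04,0],0],[[0,0,24],[-0.01,-0.07,0],0],[[0,0,32],[-0.015,-0.1,0],0],[[0,0,40],[-0.015,-0.13,0],0],[[0,0,48],[-0.015,-0.16,0],0],[[0,0,56],[-0.015,-0.19,0],0],[[0,0,64],[-0.015,-0.22,0],0],[[0,0,72],[-0.015,-0.25,0],0],[[0,0,80],[-0.015,-0.28,0],0],[[0,0,88],[-0.015,-0.3,0],0],[[0,0,96],[-0.015,-0.31,0],0]]'
python3 -m handwheel '[[[0,0,8],[0,0,0],0],[[0,0,16],[0,0,0],0],[[0,0,24],[0,0,0],0],[[0,0,32],[0,0,0],0],[[0,0,40],[0,0,0],0],[[0,0,48],[0,0,0],0],[[0,0,56],[0,0,0],0],[[0,0,64],[0,0,0],0],[[0,0,72],[0,0,0],0],[[0,0,79],[0,0,0],0],[[0,0,82],[0,0,0],0],[[0,0,82],[0,0,0],0]]'
python3 - <<'E'
from h import *
u5=np.array([np.cos(np.deg2rad(11.7)),np.sin(np.deg2rad(11.7)),0])
p,r=tool();print(p,r.as_euler('xyz',degrees=True))
c=capture('wrist');w=world(c)
d=w-np.array([536.5,-7.6,58]);U=d@u5;V=d@np.array([-u5[1],u5[0],0]);W=d[...,2]
for n,m in (('large lip',(W>11)&(W<16)&(U>74)&(U<86)&(abs(V)<40)),('med lip',(W>54)&(W<61)&(U>45)&(U<75)&(abs(V)<40)),('med lid',(W>42)&(W<47)&(U>0)&(U<80)&(abs(V)<45))):
  if m.sum()>5:q=np.percentile(V[m],[.5,99.5]);print(n,m.sum(),q.round(1),'mid',q.mean().round(2),'U',np.percentile(U[m],[1,99]).round(1),'yaw fit',np.degrees(np.arctan(np.polyfit(V[m],U[m],1)[0])).round(2))
for a in range(40,92,2):
  k=(abs(V)<15)&(abs(U-a)<1)&(W>-5)&(W<70);print(a,np.median(W[k]).round(1) if k.sum()>3 else '-',end=' ')
S=np.array([535.5,-8.6,102]);th=np.deg2rad(13)
go(S+u5*-8+[0,0,70],down(11.7,13))
E
```

```text
time: 23.4
tool_pos: [528.2, -11.6, 214.0]
tcp_rot: [-3.138, -0.0, 1.636]
contact_force: [0.2, 0.3, -2.9]
grip_width: 49.5
finger_force: 30.0
time: 24.6
tool_pos: [528.0, -9.7, 214.4]
tcp_rot: [-3.14, 0.003, 0.212]
contact_force: [0.4, 0.5, -3.2]
grip_width: 49.8
finger_force: 30.0
[527.99147495  -9.67916317 214.38113654] [-1.79928860e+02  1.67899014e-01  1.21385701e+01]
large lip 399 [-21.9  20.8] mid -0.54 U [74.4 82.3] yaw fit -0.5
med lip 679 [-23.4  23.4] mid -0.0 U [52.3 66.7] yaw fit 0.12
med lid 1238 [-30.   30.1] mid 0.02 U [42.5 68.8] yaw fit 0.39
40 - 42 - 44 44.6 46 44.5 48 44.2 50 44.5 52 44.6 54 57.4 56 57.4 58 57.0 60 57.4 62 57.0 64 44.5 66 44.4 68 43.4 70 40.9 72 12.5 74 13.5 76 13.3 78 13.1 80 13.3 82 13.3 84 0.6 86 0.6 88 0.5 90 0.2 turn [0.0, -12.9, 0.5] shift [-0.0005, 0.0004, 0.0428]
```

```bash
python3 -m handwheel '[[[0,-3,0.5],[0,0.0004,0.008],0],[[0,-6,0.5],[0,0.0004,0.016],0],[[0,-9,0.5],[0,0.0004,0.028],0],[[0,-12,0.5],[-0.0005,0.0004,0.038],0],[[0,-14.9,0.5],[-0.0005,0.0004,0.043],0],[[0,-14.9,0.5],[-0.0005,0.0004,0.043],0],[[0,-14.9,0.5],[-0.0005,0.0004,0.043],0]]'
cat >> h.py <<'E'
u5=np.array([np.cos(np.deg2rad(11.7)),np.sin(np.deg2rad(11.7)),0]);v5=np.array([-u5[1],u5[0],0]);S=np.array([535.5,-8.6,102.])
def rep():
  p,r=tool();d=p-S;print('u %.1f v %.1f w %.1f'%(d@u5,d@v5,d[2]),r.as_euler('xyz',degrees=True).round(2))
  c=capture('wrist');w=world(c)-S;q=r.inv().apply((w+S-p).reshape(-1,3));m=(abs(q[:,1])<20)&(q[:,0]>10)&(q[:,0]<44)&(abs(q[:,2]+33)<7)
  f=np.polyfit(q[m,0],q[m,2],1);print('small lid rel tool deg',np.degrees(np.arctan(f[0])).round(2),f.round(2))
  U,V,W=w@u5,w@v5,w[...,2]
  m=(abs(q[:,1])<40)&(q[:,0]>15)&(q[:,0]<44)&(abs(q[:,2]+33)<4);y=np.percentile((w.reshape(-1,3)@v5)[m],[.5,99.5]);print('small V',y.round(1),y.mean().round(2))
  for n,m in (('med lip',(W>10)&(W<17)&(U>51)&(U<66)&(abs(V)<30)),('med lid far',(abs(W)<3)&(U>64)&(U<69)&(abs(V)<40))):
    if m.sum()>5:y=np.percentile(V[m],[.5,99.5]);print(n,y.round(1),y.mean().round(2),'U',np.percentile(U[m],[1,99]).round(1))
  return c,U,V,W
E
python3 - <<'E'
from h import *
rep();go(S+u5*-4.5+[0,0,20],down(11.7,15))
E
```

```text
time: 25.35
tool_pos: [528.7, -10.3, 173.2]
tcp_rot: [3.141, 0.259, 0.204]
contact_force: [-0.2, 0.6, -2.6]
grip_width: 49.8
finger_force: 30.0
u -7.0 v -0.3 w 71.2 [179.94  14.82  11.71]
small lid rel tool deg 0.01 [  0.   -31.52]
small V [-23.3  24.5] 0.59
med lip [-22.2  23.8] 0.8 U [54.  64.5]
med lid far [-29.1  31. ] 0.95 U [64. 69.]
turn [0.1, -0.2, -0.0] shift [0.0156, -0.0004, 0.0496]
```

```bash
python3 -m handwheel '[[[0,0,0],[0.005,-0.0004,0.015],0],[[0,0,0],[0.009,-0.0004,0.028],0],[[0,0,0],[0.012,-0.0004,0.038],0],[[0,0,0],[0.0145,-0.0004,0.045],0],[[0,0,0],[0.0154,-0.0004,0.0486],0],[[0,0,0],[0.0154,-0.0004,0.0486],0],[[0,0,0],[0.0154,-0.0004,0.0486],0]]'
python3 - <<'E'
from h import *
c,U,V,W=rep();cv2.imwrite('pics/insS.png',c['image'][:,:,::-1])
for a in range(36,72,2):
  k=(abs(V)<12)&(abs(U-a)<1)&(W>-5)&(W<70);print(a,np.percentile(W[k],[10,50,90]).round(1).tolist() if k.sum()>3 else '-',end=' ')
E
```

```text
time: 26.1
tool_pos: [531.5, -9.7, 123.6]
tcp_rot: [3.139, 0.258, 0.203]
contact_force: [-1.2, 0.4, -2.8]
grip_width: 49.7
finger_force: 30.0
u -4.1 v -0.2 w 21.6 [179.88  14.76  11.63]
small lid rel tool deg -0.05 [ -0.   -31.47]
small V [-23.2  24.6] 0.68
med lip [-22.3  23.8] 0.79 U [53.6 64.6]
med lid far [-29.3  30.9] 0.81 U [64.1 68.9]
36 [42.7, 43.5, 44.3] 38 [42.1, 43.0, 43.8] 40 [41.7, 42.5, 43.3] 42 [41.0, 42.0, 42.8] 44 [39.8, 41.3, 42.3] 46 [8.0, 40.5, 41.5] 48 [7.5, 22.4, 41.1] 50 [6.9, 30.7, 40.3] 52 [7.0, 36.0, 38.9] 54 [11.8, 12.9, 13.9] 56 [12.5, 13.5, 14.1] 58 [12.4, 13.4, 14.3] 60 [12.6, 13.3, 14.0] 62 [12.8, 13.5, 14.2] 64 [0.5, 8.3, 13.3] 66 [-0.6, 0.4, 1.2] 68 [-0.8, 0.2, 1.0] 70 [-2.9, -1.2, -0.0]
```

```bash
python3 -m handwheel '[[[0,0,0],[0.0005,0,0.0019],0],[[0,0,0],[0.0005,0,0.0019],0],[[0,0,0],[0.0015,0,0.0016],0],[[0,0,0],[0.0025,0,0.0014],0],[[0,0,0],[0.0035,0,0.0011],0],[[0,0,0],[0.0044,0,0.0009],0],[[0,0,0],[0.0044,0,0.0009],0]]'; python3 -m handwheel '[[[0,0,0],[0.001,0,-0.0003],0],[[0,0,0],[0.001,0,-0.0003],0]]';python3 -m handwheel '[[[0,0,0],[0.001,0,-0.0003],0],[[0,0,0],[0.001,0,-0.0003],0]]'
```

```text
time: 26.85
tool_pos: [535.2, -8.8, 121.5]
tcp_rot: [3.14, 0.258, 0.203]
contact_force: [-2.0, -0.4, 2.6]
grip_width: 49.9
finger_force: 30.0
time: 27.05
tool_pos: [536.2, -8.6, 121.5]
tcp_rot: [3.14, 0.258, 0.203]
contact_force: [-2.1, -0.7, 2.5]
grip_width: 49.8
finger_force: 30.0
time: 27.25
tool_pos: [537.3, -8.4, 121.5]
tcp_rot: [3.14, 0.258, 0.203]
contact_force: [-3.0, -1.0, 2.2]
grip_width: 50.1
finger_force: 30.0
```

```bash
python3 -m handwheel '[[[0,0,0],[0.001,0,-0.0003],0],[[0,0,0],[0.001,0,-0.0003],0]]';python3 -m handwheel '[[[0,0,0],[0.0007,0,-0.0002],0],[[0,0,0],[0.0007,0,-0.0002],0]]'
python3 - <<'E'
from h import *
c,U,V,W=rep()
for a in range(40,72,2):
  k=(abs(V)<12)&(abs(U-a)<1)&(W>-5)&(W<70);print(a,np.percentile(W[k],[10,50,90]).round(1).tolist() if k.sum()>3 else '-',end=' ')
E
```

```text
time: 27.45
tool_pos: [538.2, -8.2, 121.5]
tcp_rot: [3.14, 0.259, 0.203]
contact_force: [-2.5, -0.7, 3.3]
grip_width: 49.9
finger_force: 30.0
time: 27.65
tool_pos: [538.3, -8.2, 121.5]
tcp_rot: [3.14, 0.26, 0.203]
contact_force: [-5.1, -1.6, 4.3]
grip_width: 50.2
finger_force: 30.0
u 2.8 v -0.2 w 19.5 [179.9   14.91  11.64]
small lid rel tool deg -0.14 [ -0.   -31.51]
small V [-23.3  24.6] 0.67
med lip [-22.2  23.8] 0.8 U [53.8 64.5]
med lid far [-29.5  30.8] 0.67 U [64. 69.]
40 [41.5, 42.4, 43.3] 42 [40.8, 41.7, 42.5] 44 [40.2, 41.2, 42.0] 46 [39.8, 40.7, 41.4] 48 [39.3, 40.1, 41.0] 50 [38.7, 39.6, 40.4] 52 [38.3, 39.1, 40.0] 54 [13.2, 38.1, 39.2] 56 [13.3, 37.2, 38.6] 58 [13.2, 31.9, 37.2] 60 [12.5, 13.3, 34.3] 62 [12.7, 13.5, 14.1] 64 [0.3, 8.0, 13.3] 66 [-0.3, 0.4, 1.1] 68 [-0.8, 0.0, 0.9] 70 [-3.1, -1.3, 0.1]
```

```bash
python3 -m handwheel '[[[0,0,0],[-0.0007,0,0.0002],0],[[0,1.4,0],[-0.0006,0,0.0016],0],[[0,2.8,0],[-0.0006,0,0.003],0],[[0,4.2,0],[-0.0005,0,0.0045],0],[[0,5.6,0],[-0.0005,0,0.006],0],[[0,7,0],[-0.0004,0,0.0074],0],[[0,7,0],[-0.0004,0,0.0074],0],[[0,7,0],[-0.0004,0,0.0074],0]]'
python3 - <<'E'
from h import *
c,U,V,W=rep()
m=(abs(V)<18)&(U<44)&(U>12)&(W>34)&(W<52);f=np.polyfit(U[m],W[m],1);print('tilt',np.degrees(np.arctan(f[0])),'h49',np.polyval(f,49))
for a in range(40,72,2):
  k=(abs(V)<12)&(abs(U-a)<1)&(W>-5)&(W<70);print(a,np.percentile(W[k],[10,50,90]).round(1).tolist() if k.sum()>3 else '-',end=' ')
E
```

```text
time: 28.5
tool_pos: [536.3, -8.7, 115.4]
tcp_rot: [3.139, 0.136, 0.203]
contact_force: [-8.6, -0.7, 11.1]
grip_width: 49.7
finger_force: 30.0
u 0.8 v -0.2 w 13.4 [179.88   7.8   11.64]
small lid rel tool deg -0.37 [-1.00e-02 -3.14e+01]
small V [-23.2  24.6] 0.69
med lip [-22.2  23.9] 0.87 U [51.8 64.7]
med lid far [-29.2  31.1] 0.93 U [64.1 69. ]
tilt -7.2240668717734104 h49 38.886669201163826
40 [39.2, 39.8, 40.6] 42 [38.8, 39.7, 40.3] 44 [38.8, 39.4, 40.2] 46 [38.3, 39.1, 39.8] 48 [38.1, 38.9, 39.7] 50 [37.6, 38.6, 39.4] 52 [8.3, 37.5, 38.9] 54 [13.5, 34.2, 37.4] 56 [12.8, 13.8, 23.9] 58 [12.6, 13.4, 14.2] 60 [12.4, 13.2, 14.1] 62 [12.6, 13.3, 14.1] 64 [0.4, 8.8, 13.3] 66 [-0.4, 0.3, 1.2] 68 [-0.9, 0.2, 1.1] 70 [-3.0, -1.1, 0.0]
```

```bash
python3 -m handwheel '[[[0,0,0],[-0.001,0,0],0],[[0,0,0],[-0.001,0,0],1],[[0,0,0],[-0.001,0,0],1],[[0,0,0],[-0.001,0,0],1],[[0,0,0],[-0.001,0,0],1],[[0,0,0],[-0.001,0,0],1]]'
python3 -m handwheel '[[[0,0,0],[0,0,-0.03],1],[[0,0,0],[0,0,-0.07],1],[[0,0,0],[0,0,-0.1],0],[[0,0,0],[0,0,-0.1],0],[[0,0,0],[0,0,-0.1],0],[[0,0,0],[0,0,-0.1],0],[[0,0,0],[0,0,-0.1],0]]'
python3 - <<'E'
from h import *
c,U,V,W=rep()
m=(abs(V)<18)&(U<44)&(U>0)&(W>34)&(W<52);f=np.polyfit(U[m],W[m],1);print('tilt',np.degrees(np.arctan(f[0])),'h49',np.polyval(f,49),'h-36',np.polyval(f,-36))
m=(W>34)&(W<48)&(U>10)&(U<52)&(abs(V)<40);y=np.percentile(V[m],[.5,99.5]);print('small V',y,y.mean())
go(S+u5*-36+[0,0,56],down(11.7))
E
```

```text
time: 29.15
tool_pos: [535.9, -8.7, 114.3]
tcp_rot: [3.14, 0.136, 0.203]
contact_force: [-0.4, 0.7, 0.5]
grip_width: 85.2
finger_force: 0.0
time: 29.85
tool_pos: [548.3, -5.7, 212.2]
tcp_rot: [3.141, 0.139, 0.203]
contact_force: [1.1, -0.3, -1.0]
grip_width: 56.7
finger_force: 0.0
u 13.1 v 0.2 w 110.2 [179.95   7.95  11.65]Traceback (most recent call last):
  File "<stdin>", line 2, in <module>
  File "h.py", line 33, in rep
    f=np.polyfit(q[m,0],q[m,2],1);print('small lid rel tool deg',np.degrees(np.arctan(f[0])).round(2),f.round(2))
    raise TypeError("expected non-empty vector for x")
TypeError: expected non-empty vector for x
```

```bash
cat > s.py <<'E'
from h import *
c=capture('wrist');w=world(c)-S;U,V,W=w@u5,w@v5,w[...,2]
m=(abs(V)<18)&(U<44)&(U>-45)&(W>34)&(W<52);f=np.polyfit(U[m],W[m],1);print('tilt',np.degrees(np.arctan(f[0])),'h49',np.polyval(f,49),'h-36',np.polyval(f,-36),'U seen',U[m].min(),U[m].max())
m=(W>34)&(W<48)&(U>-45)&(U<60)&(abs(V)<40);y=np.percentile(V[m],[.5,99.5]);print('small V',y,y.mean(),'U',np.percentile(U[m],[.2,99.8]))
m=(abs(W)<3)&(abs(V)<40)&(abs(U)<69);y=np.percentile(V[m],[.5,99.5]);print('med V',y,y.mean())
cv2.imwrite('pics/s.png',c['image'][:,:,::-1])
E
python3 s.py; python3 -c "
from h import *
go(S+u5*-36+[0,0,56],down(11.7))"
```

```text
tilt -5.50884850189374 h49 38.90481866285175 h-36 47.10263668177508 U seen -30.029028493689257 43.98853099041878
small V [-24.26120839  26.3606349 ] 1.0497132546221568 U [-29.39619787  54.54330333]
med V [-29.78863123  31.60977843] 0.9105735966801429
turn [0.1, 7.9, -0.0] shift [-0.0414, 0.0001, 0.0609]
```

The small case rests tilted on the latch ramp and is centred over the medium one. Move above its front and press.

```bash
python3 -m handwheel '[[[0,2,0],[-0.01,0,0],0],[[0,4,0],[-0.02,0,0],0],[[0,6,0],[-0.03,0,0.01],0],[[0,7.9,0],[-0.0414,0,0.03],0],[[0,7.9,0],[-0.0414,0,0.05],0],[[0,7.9,0],[-0.0414,0,0.06],0],[[0,7.9,0],[-0.0414,0,0.06],0],[[0,7.9,0],[-0.0414,0,0.06],0]]'
python3 -m handwheel '[[[0,0,0],[0,0,0.003],0],[[0,0,0],[0,0,0.006],0],[[0,0,0],[0,0,0.008],0],[[0,0,0],[0,0,0.009],0]]'
python3 -m handwheel '[[[0,0,0],[0,0,0.001],0],[[0,0,0],[0,0,0.002],0],[[0,0,0],[0,0,0.003],0],[[0,0,0],[0,0,0.003],0]]'
```

```text
time: 30.75
tool_pos: [501.6, -15.8, 160.0]
tcp_rot: [3.14, -0.002, 0.204]
contact_force: [0.1, -0.4, -0.2]
grip_width: 0.5
finger_force: 0.0
time: 31.15
tool_pos: [501.0, -15.8, 150.6]
tcp_rot: [3.14, -0.002, 0.204]
contact_force: [0.1, 0.6, -0.2]
grip_width: 0.7
finger_force: 0.0
time: 31.55
tool_pos: [501.0, -15.9, 148.3]
tcp_rot: [3.139, -0.002, 0.204]
contact_force: [-1.6, 0.4, 4.5]
grip_width: 0.7
finger_force: 2.2
```

```bash
python3 -m handwheel '[[[0,0,0],[0,0,0.001],0],[[0,0,0],[0,0,0.002],0],[[0,0,0],[0,0,0.003],0],[[0,0,0],[0,0,0.003],0]]'
python3 -m handwheel '[[[0,0,0],[0,0,0.001],0],[[0,0,0],[0,0,0.002],0],[[0,0,0],[0,0,0.003],0],[[0,0,0],[0,0,0.003],0]]'
python3 -m handwheel '[[[0,0,0],[0,0,0.001],0],[[0,0,0],[0,0,0.002],0],[[0,0,0],[0,0,0.003],0],[[0,0,0],[0,0,0.003],0]]'
```

```text
time: 31.95
tool_pos: [500.7, -15.9, 144.6]
tcp_rot: [3.14, -0.001, 0.204]
contact_force: [-0.6, -1.3, 1.5]
grip_width: 0.4
finger_force: 0.9
time: 32.35
tool_pos: [501.0, -15.8, 141.5]
tcp_rot: [3.14, -0.002, 0.203]
contact_force: [-0.4, -0.3, 0.0]
grip_width: 0.7
finger_force: 0.0
time: 32.75
tool_pos: [501.3, -15.8, 140.2]
tcp_rot: [3.139, -0.003, 0.204]
contact_force: [-4.5, 1.1, 12.2]
grip_width: 0.3
finger_force: 6.6
```

```bash
python3 -m handwheel '[[[0,0,0],[0,0,0.001],0],[[0,0,0],[0,0,0.002],0],[[0,0,0],[0,0,0.002],0]]'
python3 -m handwheel '[[[0,0,0],[0,0,-0.03],0],[[0,0,0],[0,0,-0.06],0],[[0,0,0],[-0.03,0,-0.08],0],[[0,0,0],[-0.07,0,-0.08],0],[[0,0,0],[-0.07,0,-0.08],0],[[0,0,0],[-0.07,0,-0.08],0],[[0,0,0],[-0.07,0,-0.08],0]]'
cat >> s.py <<'E'
for nm,v in(('mid',(abs(V)<8)),):
 for a in range(-100,60,3):
  k=v&(abs(U-a)<1.5)&(W>-65)&(W<70);print(a,np.percentile(W[k],[10,50,90]).round(1).tolist() if k.sum()>3 else '-',end=' ')
E
python3 s.py
```

```text
time: 33.05
tool_pos: [501.4, -15.8, 140.1]
tcp_rot: [3.139, -0.005, 0.204]
contact_force: [-9.4, 1.4, 28.1]
grip_width: 0.3
finger_force: 14.4
time: 33.75
tool_pos: [433.2, -29.9, 216.7]
tcp_rot: [3.14, -0.003, 0.203]
contact_force: [0.1, -0.3, 0.0]
grip_width: 0.2
finger_force: 0.0
tilt 0.16745979951450674 h49 38.72730004655232 h-36 38.478867725523834 U seen -44.895214769960035 43.97265910557597
small V [-24.1087253   25.07535093] 0.4833128107214364 U [-44.87515951  43.69256139]
med V [-30.0789609  31.5683151] 0.7446770978089212
-100 - -97 - -94 [-45.5, -44.7, -43.7] -91 [-44.4, -43.7, -42.5] -88 [-44.5, -43.5, -42.9] -85 [-24.1, -23.3, -22.5] -82 [-24.0, -23.4, -22.7] -79 [-23.8, -23.1, -22.3] -76 [-24.7, -23.0, -21.9] -73 [-28.8, -27.1, -24.8] -70 - -67 [-1.7, -0.2, 0.7] -64 [-0.3, 0.8, 1.2] -61 [20.0, 20.9, 21.7] -58 [20.0, 20.8, 21.5] -55 [20.4, 21.2, 21.9] -52 [16.8, 19.0, 21.2] -49 [10.3, 14.5, 16.6] -46 [10.0, 35.2, 37.5] -43 [37.2, 37.9, 38.9] -40 [37.4, 38.3, 39.3] -37 [37.6, 38.4, 39.6] -34 [37.5, 38.5, 39.3] -31 [37.6, 38.5, 39.5] -28 [37.6, 38.5, 39.5] -25 [37.8, 38.8, 39.6] -22 [37.9, 38.9, 39.8] -19 [37.9, 38.8, 39.8] -16 [38.0, 38.8, 39.6] -13 [37.6, 38.3, 39.1] -10 [37.5, 38.5, 39.4] -7 [37.8, 38.5, 39.5] -4 [37.4, 38.6, 39.5] -1 [37.9, 38.8, 39.8] 2 [38.2, 39.1, 39.7] 5 [38.0, 38.8, 39.7] 8 [37.8, 38.8, 39.5] 11 [37.9, 38.7, 39.6] 14 [37.6, 38.5, 39.1] 17 [37.5, 38.5, 39.7] 20 [37.8, 38.6, 39.3] 23 [37.7, 38.9, 39.7] 26 [37.6, 38.7, 39.6] 29 [37.9, 38.9, 39.8] 32 [38.0, 38.7, 39.6] 35 [37.8, 38.5, 39.5] 38 [37.6, 38.5, 39.4] 41 [37.7, 38.5, 39.5] 44 [37.9, 38.5, 39.4] 47 - 50 - 53 - 56 - 59 -
```

View pics/s.png

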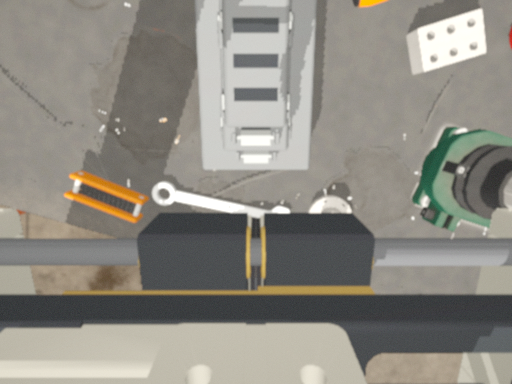

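The last view shows the three cases stacked and flat, with both latches at px (255,140) and (255,158) standing closed. The tools are in place and the hand is clear.

```bash
python3 -c "
from plant import *
print(close_job())"
```

```text
the job is handed in; nothing more can be done
None
```

I stacked the three cases and handed the job in at about 34 s. The last depth check showed the medium and small cases flat on the ones below and both latches closed. The hand-in returned no verdict, so I don't know the judged result.

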